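# Butt the loose tube rack against its neighbour on the deck

## Robot

A 7-joint arm with a two-finger parallel gripper is mounted at the origin on a cart in front of the work surface, level with it; the furniture and walls round the work are solid. World frame = base frame: x ahead of the robot, y to its left, z up, the work surface at z = 0. Lengths are in m, angles in rad, forces in N, time in s.
With the tool pointing down it reaches from about 0.4 to 0.85 m from the base axis. Payload 10.4 kg.
Tool frame: the origin (TCP) lies on the centre line of the jaws, within the pads' length; the fingertips stand r.finger_overhang ahead of it and the grasp point (between the pads) lies 5 mm behind it (r.finger_overhang is the distance from the TCP to the fingertips, in m); z points along the fingers, y is the line along which they close (so a half turn about z gives the same grasp; the last joint's range is limited). The gripper opens to 87 mm and grips with 3 to 60 N. Pads are 19 mm wide; open, the fingers measure 117 mm over their backs; the gripper's body (75 mm by 190 mm) begins 51 mm behind the grasp point.
Start: joints at [-1.367, 0.332, -0.065, 1.46, 0.022, 1.35, -0.088], TCP at [0.141, 0.609, 0.237] pointing down, gripper open.
Joint ranges: [-2.6, 2.6], [-0.5, 2.12], [-1.47, 1.34], [0.16, 2.42], [-1.27, 4.41], [0.06, 2.06], [-2.6, 2.6]. Speed limits (rad/s): [2.22, 2.22, 2.79, 2.79, 3.14, 3.14, 3.14].

## Interface

Orientations are given as a unit quaternion [x, y, z, w].
In Python, from bench import read_state, viewer, r gives the robot as it stands.
- The arm moves only by the tool carry_out, never from a script. Its argument "moves" is a list of rows, each a list of 6 numbers: the shift along the tool's x, y, z in units of 40 mm (1.0 is 40 mm), then the turn, a rotation vector about the tool's x, y, z in units of 8 degrees (1.0 is 8 degrees). A call has 1 to 20 rows; each row shifts and turns the commanded pose from where the row before left it, along the tool's axes as they then stand; what a row does not reach is not made up. A row lasts 1/8 s, in which the tool goes at most 62.5 mm and 10.7 degrees, less where a joint would pass 70% of its speed; a pose out of reach is approached as far as the arm can. A call is refused whole if a number of a shift passes 1 or a number of a turn 1, either way. A call with a gripper value outside its range is refused whole. "fingers" is the finger opening in mm, from 0 to 87, set as the call begins (left out, the last holds). The fingers move at their own pace and stop on an object; "force" is the grip in N (left out, the last holds). Time passes only in rows, so rows that do not move let the fingers close. It gives the time, the measured TCP pose, the force, the opening and the grip force at its end, in the units of the state.
- read_state(): the state, without advancing time (a new reading comes with each control period).
- viewer.camera(name): name is "scene" or "top" or "wrist"; returns a dict with "pixels" (384x512x3 uint8, red, green, blue), "range_z" (384x512 float32, m along the optical axis (not along the pixel's ray), 0 where there is no reading), "fx", "fy", "cx", "cy" (pixels), "xyz" and "orientation" of the camera in the world. Camera axes: x right, y down, z forward; pixel columns grow to the right and rows downward; lengths in m; the calibration is good to about 2 mm. The wrist camera is an equidistant fisheye: a pixel r from the principal point sees the ray r / f radians off the axis. A picture is of the moment at which its call begins.
- r.close_job(): hands the job in; it is judged then, once.
The state is a dict: "time": time; "joint_positions": joint angles; "joint_vel": joint speeds; "joint_torque": joint torques, N m; "ee_pos": TCP position; "eef_rot": TCP orientation; "ft_force": force on the tool from outside, world axes, zero at the start; "torque": the same for the moment, N m; "width": finger opening in m; "grip_force": force on a finger pad.
Only numpy, scipy, OpenCV 4.12 (cv2) and the standard library are available. Lean on these libraries where they do the work, as an engineer would, in place of code of your own. Each camera call takes 0.05 s, during which the arm holds its last target. There are 200 camera calls.

## Task

On the metal deck, one empty tube rack has been left loose and askew beside the fixed rack that holds tubes. Slide it, without lifting it off the deck or tipping it over, until its far end is home against the fence at the back of the deck and its long side is flush against the fixed rack with no gap between them. Leave the tip box on the other side of the fixed rack where it stands.

Things in the scene. Friction and masses are not known exactly. Their poses are not given: they have to be found in the camera images.
- deck: Fixed smooth grey metal plate on the worktop, 270 (x) x 420 (y) x 10 mm; origin at the centre of its underside, z up. Its x points away from the robot to the fence, a straight bar 12 mm thick along the far edge, 25 mm high above the plate; the fence's near face is 115 mm from the origin along +x. Racks and tip box stand on the plate.
- fixed_rack_center (a point): Centre (32 mm above the plate) of the fixed white tube rack, 62 (own x) x 176 (own y, lengthwise, along deck x) x 64 mm; at deck x 27 mm, y 0, far end against the fence. A 12 mm high clip stands up to 15 mm out from its near end. Four capped tubes in its far and middle part rise about 50 mm above its top.
- loose_rack_center (a point): Centre (32 mm above its underside) of the loose, empty white rack, same size and axes, about 0.25 kg, left or right of the fixed one: gap 35 to 65 mm, 15 to 35 mm short of the fence, up to 9 degrees askew. End walls closed over full width and height; long sides open from 5 to 32 mm above its underside, a straight rail from 32 to 64 mm.
- loose_rack: The same loose rack; origin at the centre of its underside, which stands 10 mm above the worktop; same axes.
- tips_center (a point): Centre, half-way up, of a closed pipette tip box with a clear lid, about 119 mm along deck x, 90 mm along deck y, 72 mm high, loose on the deck on the other side of the fixed rack. To be left alone.
Things that resemble listed ones, but are neither listed nor needed, are in the scene too. Leave any yellow look-alike of the loose_rack alone.

How it is judged:
By the outcome, as a careful person would: the job done as asked, in the order asked, and still so for the second after the job is handed in, with the robot touching nothing.
It also fails if it takes over 67 s, if anything falls off the work surface, if the arm or the gripper's body presses on something with over 40 N, if the wrist force passes 120 N, or if a joint passes its speed limit or range.

## Working session

There is one attempt and no reset: what is moved stays moved. The work goes in short steps, Python scripts to look and compute and a tool call to move; the robot and the scene stay as the last step left them, time stands still between calls to the robot, and variables do not carry over. Pictures are saved under pics/ and viewed, at most 10 in all, crops included, and the job is handed in when it is done.

Besides the shell and the picture viewer there is one more tool, called as name(argument=value, ...), one argument or row to a line, values as JSON. carry_out: Moves the arm, as the interface text tells. Its arguments: {"type":"object","properties":{"moves":{"type":"array","items":{"type":"array","items":{"type":"number"}}},"fingers":{"type":"number"},"force":{"type":"number"}},"required":["moves"]}

```bash
mkdir -p pics
python3 - <<'E'
from bench import read_state, viewer, r
import cv2, numpy as np
s=read_state();print({k:np.round(v,3) for k,v in s.items()}, r.finger_overhang)
for n in("top","scene"):
    c=viewer.camera(n);cv2.imwrite(f"pics/{n}0.png",c["pixels"][:,:,::-1])
    np.savez(f"{n}0.npz",**c)
    print(n,c["fx"],c["cx"],c["cy"],c["xyz"],c["orientation"])
E
```

```text
{'time': np.float64(0.0), 'joint_positions': array([-1.367,  0.333, -0.065,  1.461,  0.022,  1.35 , -0.088]), 'joint_vel': array([-0.001,  0.001,  0.   ,  0.001,  0.001,  0.002, -0.001]), 'joint_torque': array([-1.0000e-03, -6.2326e+01,  2.4000e-02, -3.8989e+01, -6.1000e-02,
        4.0000e-02,  0.0000e+00]), 'ee_pos': array([0.14 , 0.609, 0.236]), 'eef_rot': array([ 0.113,  0.994, -0.001, -0.   ]), 'ft_force': array([ 0.193, -0.791, -0.003]), 'torque': array([-0.013,  0.047,  0.027]), 'grip_force': np.float64(0.0), 'width': np.float64(0.087)} 0.014
top 410.1558492571474 249.51594051140984 195.7223441837402 [ 0.51374879 -0.07553191  0.94343876] [ 0.71605712 -0.69754248  0.01936699 -0.01793375]
scene 457.3434978002479 261.25112427638567 188.85513236642055 [-0.19830314 -0.84864931  0.52161315] [ 0.77370492 -0.32858313  0.20440932 -0.50162799]
```

View pics/top0.png

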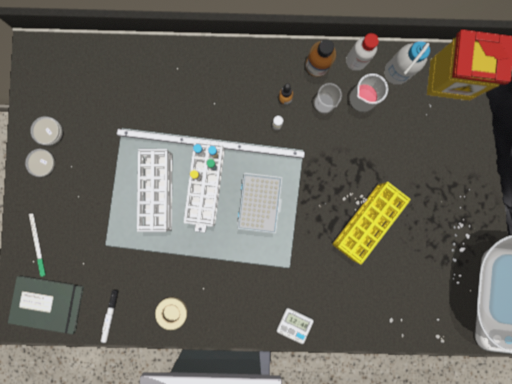

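View pics/scene0.png

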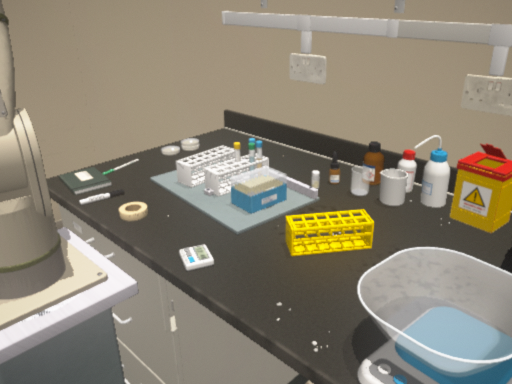

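Top view: the candidates are the white rack at (153,190), which is empty and askew; the white rack with capped tubes at (205,187), which is the fixed one; the yellow look-alike at (372,222); and the tip box at (260,203). I choose (153,190). Next I'll measure it and view a close crop.

```bash
cat > h.py <<'E'
import numpy as np, cv2
from scipy.spatial.transform import Rotation as R
def cloud(c):
    d=c["range_z"];v,u=np.mgrid[:d.shape[0],:d.shape[1]]
    p=np.stack([(u-c["cx"])/c["fx"]*d,(v-c["cy"])/c["fy"]*d,d],-1)
    return p@R.from_quat(c["orientation"]).as_matrix().T+c["xyz"]
def onplane(c,uv,z):
    uv=np.atleast_2d(uv).astype(float)
    ray=np.c_[(uv[:,0]-c["cx"])/c["fx"],(uv[:,1]-c["cy"])/c["fy"],np.ones(len(uv))]@R.from_quat(c["orientation"]).as_matrix().T
    return c["xyz"]+ray*((z-c["xyz"][2])/ray[:,2])[:,None]
def rect(P):
    (cx,cy),(w,h),a=cv2.minAreaRect(P[:,:2].astype(np.float32)*1000)
    if w<h: a+=90;w,h=h,w
    a=(a+90)%180-90
    return np.round([cx,cy,w,h,a],1)
def racks(c):
    P=cloud(c);m=((P[...,2]>.064)&(P[...,2]<.082)).astype(np.uint8)
    m[:, :100]=0;m[:,330:]=0
    m=cv2.morphologyEx(m,cv2.MORPH_CLOSE,np.ones((7,7)))
    n,l,st,ce=cv2.connectedComponentsWithStats(m)
    for i in range(1,n):
        if st[i,4]<300: continue
        v,u=np.nonzero(l==i)
        print("comp",np.round(ce[i]),st[i,4],"center/size/ang mm,deg",rect(onplane(c,np.c_[u,v],.074)))
E
python3 - <<'E'
from h import *
c=dict(np.load("top0.npz"));racks(c)
P=cloud(c);print("z deck",P[240,200,2],"table",P[280,200,2],"fence",[np.round(P[v,180,2],3) for v in range(134,146)])
hsv=cv2.cvtColor(c["pixels"],cv2.COLOR_RGB2HSV)
# deck mask by colour
m=((hsv[...,2]>90)).astype(np.uint8);n,l,st,ce=cv2.connectedComponentsWithStats(m)
i=l[245,200];v,u=np.nonzero((l==i)&(P[...,2]<.016));print("deck rect",st[i],rect(onplane(c,np.c_[u,v],.01)))
f=(P[...,2]>.026)&(P[...,2]<.045);f[:120]=0;f[160:]=0;f[:,:110]=0;f[:,310:]=0
v,u=np.nonzero(f);print("fence",rect(onplane(c,np.c_[u,v],.035)))
im=cv2.resize(c["pixels"][120:275,95:315,::-1],None,fx=3.6,fy=3.6,interpolation=cv2.INTER_CUBIC);cv2.imwrite("pics/crop.png",im)
E
```

```text
comp [215.  14.] 3150 center/size/ang mm,deg [951.9   9.8 498.4  31.4 -89.9]
comp [204. 182.] 1413 center/size/ang mm,deg [584.4  22.8 175.7  62.3  -5.4]
comp [152. 189.] 1271 center/size/ang mm,deg [567.9 130.8 172.7  62.6   1.2]
comp [260. 202.] 2152 center/size/ang mm,deg [546.3 -97.3 119.7  83.6  -5.2]
z deck 0.00966044940138866 table -0.00034766360681615094 fence [np.float64(-0.0), np.float64(0.005), np.float64(0.012), np.float64(0.034), np.float64(0.036), np.float64(0.038), np.float64(0.036), np.float64(0.034), np.float64(0.03), np.float64(0.016), np.float64(0.011), np.float64(0.011)]
deck rect [  105   128   200   140 22271] [557.9  28.7 435.5 273.2  84.6]
fence [685.4  15.  414.8  84.2 -87.8]
```

View pics/crop.png

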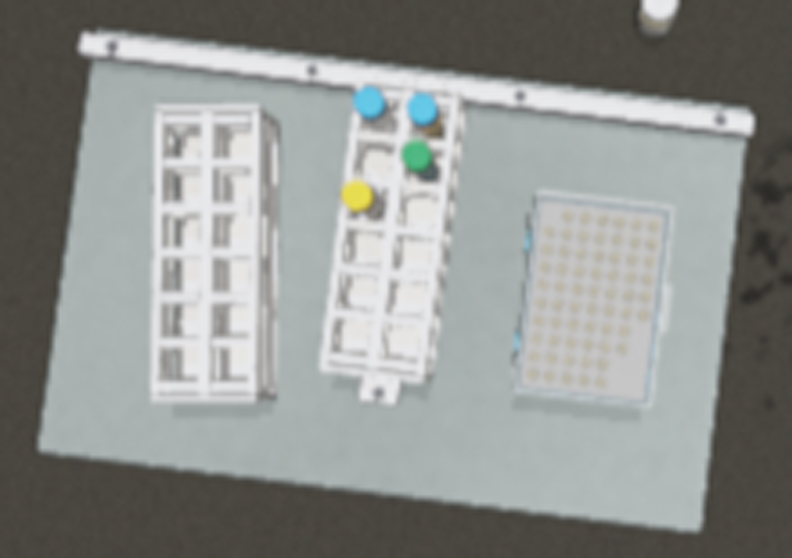

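The crop confirms it: the empty, skewed rack is at the left and the tubed rack with its clip is in the middle. The deck's yaw is about -5.4°. In deck axes the loose rack must go about +26 mm in x and -44 mm in y, and turn about -6.6°.

I'll push its long side with the open fingers acting as a wide bar, then push its near end.

carry_out(
  moves=[
    [0, 0, 0, 0, 0, 1],
    [0, 0, 0, 0, 0, 1],
    [0, 0, 0, 0, 0, 1],
    [0, 0, 0, 0, 0, 1],
    [0, 0, 0, 0, 0, 1],
    [0, 0, 0, 0, 0, 1],
    [0, 0, 0, 0, 0, 1],
    [0, 0, 0, 0, 0, 1],
    [0, 0, 0, 0, 0, 1],
    [0, 0, 0, 0, 0, 1],
    [0, 0, 0, 0, 0, 0.3],
    [0, 0, 0, 0, 0, 0],
  ],
  fingers=87,
)

```text
time: 1.6
ee_pos: [0.1404, 0.6088, 0.2362]
eef_rot: [0.739, 0.673, -0.0, 0.0]
ft_force: [-0.6, -0.6, 0.0]
width: 0.0871
grip_force: 0.0
```

carry_out(
  moves=[
    [-0.6, 0.8, 0, 0, 0, 0],
    [-0.6, 0.8, 0, 0, 0, 0],
    [-0.6, 0.8, 0, 0, 0, 0],
    [-0.6, 0.8, 0, 0, 0, 0],
    [-0.6, 0.8, 0, 0, 0, 0],
    [-0.6, 0.8, 0, 0, 0, 0],
    [-0.6, 0.8, 0, 0, 0, 0],
    [-0.6, 0.8, 0, 0, 0, 0],
    [-0.6, 0.8, 0, 0, 0, 0],
    [-0.6, 0.8, 0, 0, 0, 0],
    [-0.6, 0.8, 0, 0, 0, 0],
    [-0.6, 0.8, 0, 0, 0, 0],
    [-0.6, 0.8, 0, 0, 0, 0],
    [-0.6, 0.8, 0, 0, 0, 0],
    [0, 0, 0, 0, 0, 0],
  ],
)

```text
time: 3.48
ee_pos: [0.5568, 0.2289, 0.2363]
eef_rot: [0.741, 0.671, -0.0, 0.001]
ft_force: [0.0, 0.1, 0.5]
width: 0.0874
grip_force: 0.0
```

```bash
cat > st.py <<'E'
from h import *
from bench import read_state
def st():
    s=read_state();M=R.from_quat(s["eef_rot"]).as_matrix()
    e=np.array([.9956,-.0941]);n=np.array([.0941,.9956]);F=np.array([.5844,.0228])
    d=s["ee_pos"][:2]-F
    print("t",round(float(s["time"]),2),"pos",np.round(s["ee_pos"],4),"deck(rel fixed) mm",np.round([d@e*1e3,d@n*1e3],1),
     "tool y yaw",np.round(np.degrees(np.arctan2(M[1,1],M[0,1])),2),"z",np.round(M[:,2],3),"F",np.round(s["ft_force"],1),"q",np.round(s["joint_positions"],2))
st()
E
python3 st.py
```

```text
t 3.48 pos [0.5568 0.2289 0.2363] deck(rel fixed) mm [-46.8 202.6] tool y yaw -5.64 z [ 0.001 -0.002 -1.   ] F [0.  0.1 0.5] q [-0.86  0.3   0.48  1.55 -0.14  1.33 -0.46]
```

carry_out(
  moves=[
    [-0.25, 0.25, 0.8, 0, 0, 0],
    [-0.25, 0.27, 0.8, 0, 0, -0.03],
    [0, 0, 0.8, 0, 0, 0],
    [0, 0, 0.8, 0, 0, 0],
    [0, 0, 0.8, 0, 0, 0],
    [0, 0, 0.5, 0, 0, 0],
    [0, 0, 0.25, 0, 0, 0],
    [0, 0, 0, 0, 0, 0],
  ],
)

```text
time: 4.47
ee_pos: [0.5737, 0.2107, 0.0466]
eef_rot: [0.738, 0.675, -0.0, -0.0]
ft_force: [0.5, -0.2, -0.3]
width: 0.0872
grip_force: 0.0
```

```bash
python3 st.py
```

```text
t 4.47 pos [0.5737 0.2107 0.0466] deck(rel fixed) mm [-28.3 186.1] tool y yaw -5.13 z [-0. -0. -1.] F [ 0.5 -0.2 -0.3] q [-0.77  0.5   0.44  1.71 -0.25  0.98 -0.33]
```

carry_out(
  moves=[
    [-0.15, 0, 0, 0, 0, 0.02],
    [-0.15, 0, 0, 0, 0, 0.01],
    [-0.15, 0, 0, 0, 0, 0],
    [-0.1, 0, 0, 0, 0, 0],
    [-0.1, 0, 0, 0, 0, 0],
    [-0.1, 0, 0, 0, 0, 0],
    [-0.1, 0, 0, 0, 0, 0],
    [-0.1, 0, 0, 0, 0, 0],
    [-0.1, 0, 0, 0, 0, 0],
    [-0.1, 0, 0, 0, 0, 0],
    [-0.1, 0, 0, 0, 0, 0],
    [-0.1, 0, 0, 0, 0, 0],
    [-0.1, 0, 0, 0, 0, 0],
    [-0.1, 0, 0, 0, 0, 0],
    [0, 0, 0, 0, 0, 0],
  ],
)

```text
time: 6.35
ee_pos: [0.5679, 0.1482, 0.0465]
eef_rot: [0.74, 0.673, -0.0, 0.0]
ft_force: [-0.5, -0.9, 0.7]
width: 0.0869
grip_force: 0.0
```

```bash
python3 st.py
python3 - <<'E'
from h import *
from bench import viewer
c=viewer.camera("top");racks(c)
cv2.imwrite("pics/t1.png",cv2.resize(c["pixels"][100:275,95:315,::-1],None,fx=3.3,fy=3.3))
E
```

```text
t 6.35 pos [0.5679 0.1482 0.0465] deck(rel fixed) mm [-28.2 123.3] tool y yaw -5.43 z [-0. -0. -1.] F [-0.5 -0.9  0.7] q [-0.71  0.46  0.46  1.78 -0.24  0.96 -0.24]
comp [215.  14.] 3127 center/size/ang mm,deg [951.9   9.8 498.6  31.9 -90. ]
comp [204. 182.] 1428 center/size/ang mm,deg [584.4  22.8 175.7  62.3  -5.4]
comp [165. 192.] 1195 center/size/ang mm,deg [562.5 118.2 175.6  86.   -5.4]
comp [259. 202.] 2169 center/size/ang mm,deg [546.3 -97.3 119.8  83.6  -5.2]
```

View pics/t1.png

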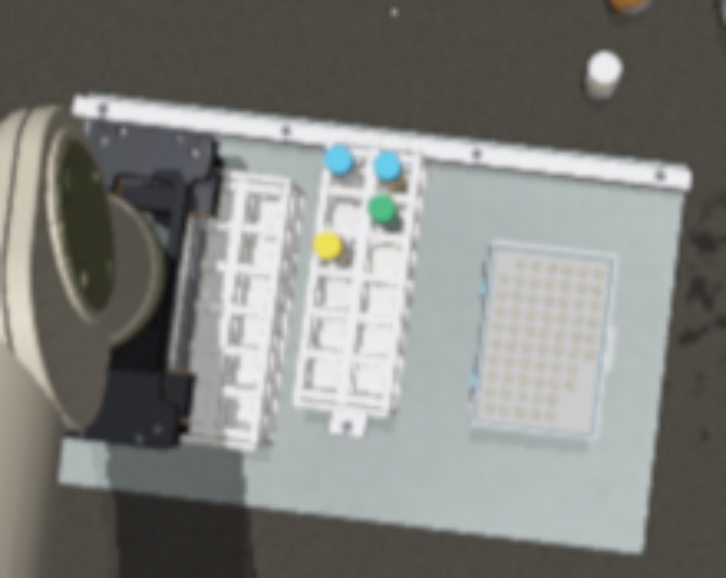

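The rack is now square to the fixed one (crop: its right edge is at about x=270–297, the fixed rack's left edge at 296–323), with a gap of about 18 mm left. I'll keep pushing in small steps and watch the force.

carry_out(
  moves=[
    [-0.1, 0, 0, 0, 0, 0],
    [-0.1, 0, 0, 0, 0, 0],
    [-0.1, 0, 0, 0, 0, 0],
    [-0.06, 0, 0, 0, 0, 0],
    [-0.04, 0, 0, 0, 0, 0],
    [0, 0, 0, 0, 0, 0],
  ],
)

```text
time: 7.15
ee_pos: [0.5665, 0.1327, 0.0466]
eef_rot: [0.74, 0.673, -0.0, 0.0]
ft_force: [-0.5, -0.3, -0.2]
width: 0.0867
grip_force: 0.0
```

carry_out(
  moves=[
    [-0.03, 0, 0, 0, 0, 0],
    [-0.03, 0, 0, 0, 0, 0],
    [0, 0, 0, 0, 0, 0],
  ],
)

```text
time: 7.52
ee_pos: [0.5662, 0.1304, 0.0466]
eef_rot: [0.74, 0.673, 0.0, -0.0]
ft_force: [1.1, 0.1, -0.4]
width: 0.087
grip_force: 0.1
```

carry_out(
  moves=[
    [-0.03, 0, 0, 0, 0, 0],
    [0, 0, 0, 0, 0, 0],
  ],
)

```text
time: 7.78
ee_pos: [0.5661, 0.1292, 0.0465]
eef_rot: [0.74, 0.673, 0.0, -0.0]
ft_force: [-0.0, -0.6, 0.2]
width: 0.0869
grip_force: 0.2
```

carry_out(
  moves=[
    [-0.03, 0, 0, 0, 0, 0],
    [0, 0, 0, 0, 0, 0],
  ],
)

```text
time: 8.02
ee_pos: [0.5661, 0.1284, 0.0466]
eef_rot: [0.74, 0.673, 0.0, -0.0]
ft_force: [0.6, 3.3, -0.2]
width: 0.0872
grip_force: 1.2
```

carry_out(
  moves=[
    [-0.03, 0, 0, 0, 0, 0],
    [0, 0, 0, 0, 0, 0],
  ],
)

```text
time: 8.28
ee_pos: [0.5661, 0.1284, 0.0467]
eef_rot: [0.739, 0.673, 0.001, -0.0]
ft_force: [0.9, 7.5, -1.6]
width: 0.0869
grip_force: 3.2
```

carry_out(
  moves=[
    [-0.03, 0, 0, 0, 0, 0],
    [0, 0, 0, 0, 0, 0],
  ],
)

```text
time: 8.52
ee_pos: [0.5661, 0.1284, 0.0468]
eef_rot: [0.739, 0.674, 0.001, -0.001]
ft_force: [1.9, 9.7, -3.0]
width: 0.0867
grip_force: 5.0
```

The contact force has risen to 9.7 N and the arm has stopped advancing, so the side is flush. I'll back off, raise, go to the near end and turn a quarter.

carry_out(
  moves=[
    [0.3, 0, 0, 0, 0, 0],
    [0.4, 0, 0, 0, 0, 0],
    [0, 0, -0.8, 0, 0, 0],
    [0, 0, -0.8, 0, 0, 0],
    [0, 0, -0.8, 0, 0, 0],
    [0, -1, 0, 0, 0, 0],
    [0, -1, 0, 0, 0, 0],
    [0, -1, 0, 0, 0, 0],
    [0, 0, 0, 0, 0, -1],
    [0, 0, 0, 0, 0, -1],
    [0, 0, 0, 0, 0, -1],
    [0, 0, 0, 0, 0, -1],
    [0, 0, 0, 0, 0, -1],
    [0, 0, 0, 0, 0, -1],
    [0, 0, 0, 0, 0, -1],
    [0, 0, 0, 0, 0, -1],
    [0, 0, 0, 0, 0, -1],
    [0, 0, 0, 0, 0, -1],
    [0, 0, 0, 0, 0, -1],
    [0, 0, 0, 0, 0, -0.25],
  ],
  fingers=20,
)

```text
time: 11.02
ee_pos: [0.449, 0.1652, 0.1426]
eef_rot: [0.046, 0.999, -0.0, 0.0]
ft_force: [0.0, 0.2, -0.1]
width: 0.02
grip_force: 0.0
```

```bash
python3 st.py
python3 - <<'E'
from h import *
from bench import viewer
c=viewer.camera("top");racks(c)
cv2.imwrite("pics/t2.png",cv2.resize(c["pixels"][100:275,95:315,::-1],None,fx=3.3,fy=3.3))
E
```

```text
t 11.03 pos [0.449  0.1652 0.1426] deck(rel fixed) mm [-148.2  129.1] tool y yaw 84.67 z [ 0. -0. -1.] F [ 0.   0.2 -0.1] q [-0.83  0.08  0.4   1.97 -0.04  1.09  1.06]
comp [215.  14.] 3148 center/size/ang mm,deg [952.2   9.8 498.5  32.3 -89.9]
comp [188. 188.] 2812 center/size/ang mm,deg [572.1  55.1 206.4 124.3  -5.5]
comp [259. 202.] 2171 center/size/ang mm,deg [546.3 -97.3 119.8  83.6  -5.2]
```

View pics/t2.png

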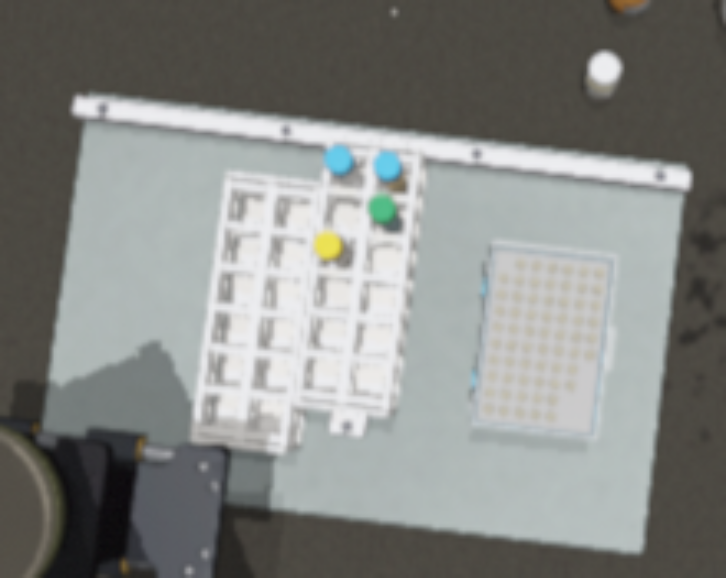

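The racks are flush side by side (combined width 124.3 mm), and the loose one is still about 30 mm short of the fence. Its near end is at about (245,445) in the crop. Now the end push.

carry_out(
  moves=[
    [0, -0.8, 0, 0, 0, 0],
    [0, -0.87, 0, 0, 0, 0],
    [0, 0, 0, 0, 0, 0],
    [0, 0, 0.8, 0, 0, 0],
    [0, 0, 0.8, 0, 0, 0],
    [0, 0, 0.6, 0, 0, 0],
    [0, 0, 0.2, 0, 0, 0],
    [0, 0, 0, 0, 0, 0],
  ],
)

```text
time: 12.08
ee_pos: [0.4427, 0.0988, 0.0466]
eef_rot: [0.047, 0.999, -0.0, -0.0]
ft_force: [0.4, -0.6, 0.0]
width: 0.0203
grip_force: 0.0
```

```bash
python3 st.py
```

```text
t 12.07 pos [0.4427 0.0988 0.0466] deck(rel fixed) mm [-148.2   62.3] tool y yaw 84.59 z [-0. -0. -1.] F [ 0.4 -0.6  0. ] q [-0.74  0.17  0.45  2.12 -0.1   0.87  1.25]
```

carry_out(
  moves=[
    [-0.1, 0, 0, 0, 0, 0],
    [-0.1, 0, 0, 0, 0, 0],
    [-0.1, 0, 0, 0, 0, 0],
    [-0.1, 0, 0, 0, 0, 0],
    [-0.1, 0, 0, 0, 0, 0],
    [-0.1, 0, 0, 0, 0, 0],
    [-0.1, 0, 0, 0, 0, 0],
    [-0.1, 0, 0, 0, 0, 0],
    [-0.1, 0, 0, 0, 0, 0],
    [-0.1, 0, 0, 0, 0, 0],
    [-0.08, 0, 0, 0, 0, 0],
    [0, 0, 0, 0, 0, 0],
  ],
)

```text
time: 13.58
ee_pos: [0.4861, 0.0942, 0.0466]
eef_rot: [0.047, 0.999, 0.0, 0.0]
ft_force: [0.7, 0.3, 0.6]
width: 0.02
grip_force: 0.0
```

carry_out(
  moves=[
    [-0.05, 0, 0, 0, 0, 0],
    [-0.05, 0, 0, 0, 0, 0],
    [0, 0, 0, 0, 0, 0],
  ],
)

```text
time: 13.95
ee_pos: [0.4897, 0.094, 0.0465]
eef_rot: [0.047, 0.999, 0.0, -0.0]
ft_force: [-1.6, 1.1, 1.1]
width: 0.0199
grip_force: 0.6
```

carry_out(
  moves=[
    [-0.03, 0, 0, 0, 0, 0],
    [0, 0, 0, 0, 0, 0],
  ],
)

```text
time: 14.2
ee_pos: [0.4897, 0.094, 0.0463]
eef_rot: [0.047, 0.999, 0.0, -0.001]
ft_force: [-7.6, 0.7, 4.7]
width: 0.0201
grip_force: 3.6
```

carry_out(
  moves=[
    [-0.03, 0, 0, 0, 0, 0],
    [0, 0, 0, 0, 0, 0],
  ],
)

```text
time: 14.45
ee_pos: [0.4897, 0.094, 0.0461]
eef_rot: [0.047, 0.999, -0.0, -0.003]
ft_force: [-12.9, 1.3, 9.8]
width: 0.0201
grip_force: 6.6
```

```bash
python3 st.py
```

```text
t 14.45 pos [0.4897 0.094  0.0461] deck(rel fixed) mm [-101.   62.] tool y yaw 84.63 z [-0.005  0.    -1.   ] F [-12.9   1.3   9.8] q [-0.69  0.28  0.46  2.01 -0.16  0.89  1.33]
```

It stopped firm, with the force at 12.9 N. I'll back off, raise and look.

carry_out(
  moves=[
    [0.1, 0, 0, 0, 0, 0],
    [0.4, 0, 0, 0, 0, 0],
    [0.5, 0, 0, 0, 0, 0],
    [0, 0, -0.8, 0, 0, 0],
    [0, 0, -0.8, 0, 0, 0],
    [0, 0, -0.8, 0, 0, 0],
    [0, 0.8, 0, 0, 0, 0],
    [0, 0.9, 0, 0, 0, 0],
    [0, 0, 0, 0, 0, 0],
  ],
)

```text
time: 15.58
ee_pos: [0.4587, 0.1678, 0.1426]
eef_rot: [0.045, 0.999, 0.0, 0.001]
ft_force: [0.9, -0.7, -0.5]
width: 0.02
grip_force: 0.0
```

Run:
```python
from h import *
from bench import viewer
c=viewer.camera("top");racks(c)
P=cloud(c)
e=np.array([.9956,-.0941]);n=np.array([.0941,.9956]);F=np.array([.5844,.0228])
# top-face edges in deck frame along lines of const deck y
m=(P[...,2]>.068)&(P[...,2]<.08);m[:,:150]=0;m[:,240:]=0;m[:130]=0;m[250:]=0
v,u=np.nonzero(m);Q=onplane(c,np.c_[u,v],.074)[:,:2]-F;X=Q@e*1e3;Y=Q@n*1e3
for lo in range(-32,94,6):
    k=(Y>lo)&(Y<lo+6);print(lo,k.sum(),np.round([X[k].min(),X[k].max()],1) if k.any() else "")
cv2.imwrite("pics/t3.png",cv2.resize(c["pixels"][120:230,140:260,::-1],None,fx=5,fy=5,interpolation=cv2.INTER_CUBIC))
```

```text
comp [214.  14.] 3148 center/size/ang mm,deg [951.8   9.8 498.4  31.4 -90. ]
comp [189. 181.] 2780 center/size/ang mm,deg [587.5  53.8 176.  124.6  -5.4]
comp [260. 203.] 2157 center/size/ang mm,deg [546.3 -97.3 119.8  83.6  -5.2]
-32 197 [-86.6  87.5]
-26 79 [-87.3  87. ]
-20 68 [-87.8  87.9]
-14 52 [-86.8  87.6]
-8 95 [-87.5  86.9]
-2 220 [-87.8  86.3]
4 74 [-86.7  87.7]
10 67 [-87.5  86.9]
16 56 [-87.7  87.8]
22 107 [-86.9  87.5]
28 212 [-87.7  87. ]
34 137 [-86.1  88.1]
40 66 [-86.8  87.6]
46 66 [-87.6  86.8]
52 62 [-86.3  87.9]
58 226 [-87.   87.7]
64 122 [-87.5  86.9]
70 67 [-86.2  88. ]
76 65 [-87.   87.5]
82 75 [-87.5  87. ]
88 213 [-86.1  88.1]
```

View pics/t3.png

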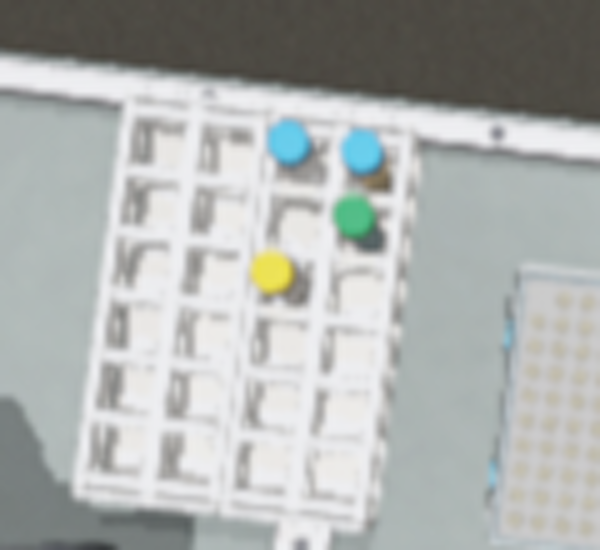

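The ends line up with the fixed rack's (both run -87 to +88 mm in deck x) and the tip box hasn't moved. The width of 124.6 mm could hide a sliver of gap, so I'll finish with one more gentle side push.

carry_out(
  moves=[
    [0, 0, 0, 0, 0, 1],
    [0, 0, 0, 0, 0, 1],
    [0, 0, 0, 0, 0, 1],
    [0, 0, 0, 0, 0, 1],
    [0, 0, 0, 0, 0, 1],
    [0, 0, 0, 0, 0, 1],
    [0, 0, 0, 0, 0, 1],
    [0, 0, 0, 0, 0, 1],
    [0, 0, 0, 0, 0, 1],
    [0, 0, 0, 0, 0, 1],
    [0, 0, 0, 0, 0, 1],
    [0.5, 0, 0, 0, 0, 0.25],
    [0, 0.8, 0, 0, 0, 0],
    [0, 0.8, 0, 0, 0, 0],
    [0, 0.8, 0, 0, 0, 0],
    [0, 0.8, 0, 0, 0, 0],
    [0, 0, 0, 0, 0, 0],
  ],
  fingers=87,
)

```text
time: 17.75
ee_pos: [0.589, 0.1707, 0.1423]
eef_rot: [0.741, 0.672, -0.0, 0.001]
ft_force: [-0.0, 0.6, -0.4]
width: 0.087
grip_force: 0.0
```

```bash
python3 st.py
```

```text
t 17.75 pos [0.589  0.1707 0.1423] deck(rel fixed) mm [ -9.4 147.6] tool y yaw -5.57 z [ 0.001 -0.002 -1.   ] F [-0.   0.6 -0.4] q [-0.78  0.4   0.53  1.64 -0.22  1.16 -0.29]
```

carry_out(
  moves=[
    [0, 0, 0.8, 0, 0, 0],
    [0, 0, 0.8, 0, 0, -0.02],
    [0, 0, 0.8, 0, 0, 0],
    [0, 0, 0, 0, 0, 0],
    [-0.3, 0, 0, 0, 0, 0],
    [-0.3, 0, 0, 0, 0, 0],
    [-0.2, 0, 0, 0, 0, 0],
    [-0.1, 0, 0, 0, 0, 0],
    [-0.1, 0, 0, 0, 0, 0],
    [0, 0, 0, 0, 0, 0],
  ],
)

```text
time: 19.0
ee_pos: [0.5836, 0.1331, 0.0465]
eef_rot: [0.739, 0.674, 0.0, -0.0]
ft_force: [-0.4, -0.3, -0.8]
width: 0.0869
grip_force: 0.0
```

```bash
python3 st.py
```

```text
t 19.0 pos [0.5836 0.1331 0.0465] deck(rel fixed) mm [-11.2 109.8] tool y yaw -5.24 z [-0.  0. -1.] F [-0.4 -0.3 -0.8] q [-0.7   0.49  0.5   1.75 -0.28  0.97 -0.18]
```

carry_out(
  moves=[
    [-0.05, 0, 0, 0, 0, 0.01],
    [-0.05, 0, 0, 0, 0, 0.01],
    [-0.03, 0, 0, 0, 0, 0],
    [0, 0, 0, 0, 0, 0],
  ],
)

```text
time: 19.5
ee_pos: [0.5831, 0.128, 0.0465]
eef_rot: [0.74, 0.673, 0.0, -0.0]
ft_force: [0.4, 0.3, -0.3]
width: 0.087
grip_force: 0.0
```

carry_out(
  moves=[
    [-0.03, 0, 0, 0, 0, 0],
    [0, 0, 0, 0, 0, 0],
  ],
)

```text
time: 19.75
ee_pos: [0.583, 0.1269, 0.0465]
eef_rot: [0.74, 0.673, 0.0, -0.0]
ft_force: [-0.2, 0.1, 1.5]
width: 0.0871
grip_force: 0.0
```

carry_out(
  moves=[
    [-0.03, 0, 0, 0, 0, 0],
    [0, 0, 0, 0, 0, 0],
  ],
)

```text
time: 20.0
ee_pos: [0.583, 0.1268, 0.0466]
eef_rot: [0.739, 0.673, 0.001, -0.0]
ft_force: [1.0, 5.1, -2.0]
width: 0.0869
grip_force: 2.7
```

```bash
python3 st.py
```

```text
t 20.0 pos [0.583  0.1268 0.0466] deck(rel fixed) mm [-11.2 103.4] tool y yaw -5.36 z [ 0.     0.001 -1.   ] F [ 1.   5.1 -2. ] q [-0.69  0.48  0.5   1.76 -0.28  0.97 -0.17]
```

Contact came at the same place as before (deck y 103.4 mm), so it's flush. One small extra press, then I'll withdraw along +y and raise.

carry_out(
  moves=[
    [-0.03, 0, 0, 0, 0, 0],
    [0, 0, 0, 0, 0, 0],
    [0.1, 0, 0, 0, 0, 0],
    [0.5, 0, 0, 0, 0, 0],
    [0.8, 0, 0, 0, 0, 0],
    [0.8, 0, 0, 0, 0, 0],
    [0, 0, -0.8, 0, 0, 0],
    [0, 0, -0.8, 0, 0, 0],
    [0, 0, -0.8, 0, 0, 0],
    [0, 0, -0.8, 0, 0, 0],
    [0.8, 0, 0, 0, 0, 0],
    [0, 0, 0, 0, 0, 0],
    [0, 0, 0, 0, 0, 0],
  ],
)

```text
time: 21.62
ee_pos: [0.5938, 0.2441, 0.1741]
eef_rot: [0.739, 0.673, -0.001, 0.0]
ft_force: [0.5, 0.4, -0.4]
width: 0.0866
grip_force: 0.0
```

Run:
```python
from h import *
from bench import viewer
c=viewer.camera("top");racks(c)
cv2.imwrite("pics/t4.png",cv2.resize(c["pixels"][120:230,140:260,::-1],None,fx=5,fy=5,interpolation=cv2.INTER_CUBIC))
```

```text
comp [214.  14.] 3125 center/size/ang mm,deg [952.3   9.8 498.5  31.5 -90. ]
comp [189. 181.] 2801 center/size/ang mm,deg [587.4  53.6 175.9 124.2  -5.4]
comp [260. 202.] 2170 center/size/ang mm,deg [546.3 -98.  119.8  84.9  -5.2]
```

View pics/t4.png

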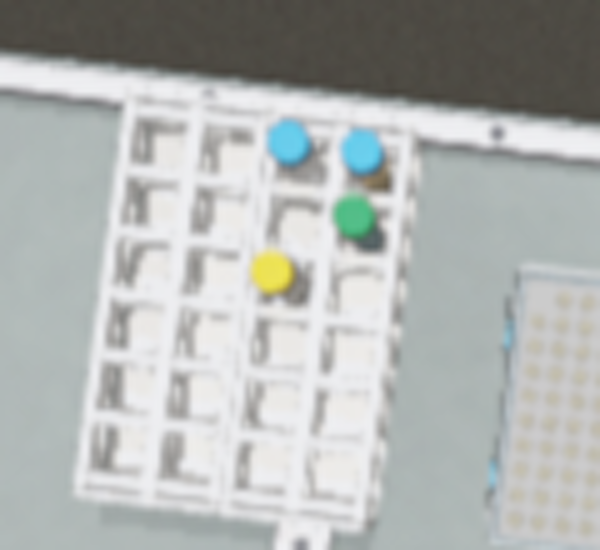

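The two racks now form one 176 x 124 mm block with its far end at the fence (crop: top edge from (130,97) to (410,130)). The tip box hasn't moved and the robot is clear, so I'm handing in.

```bash
python3 -c "
from bench import r
print(r.close_job())"
```

```text
the job is handed in; nothing more can be done
None
```

The loose rack is home against the fence and flush against the fixed rack, the tip box was left untouched, and the job is handed in after about 22 s of robot time.

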